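Clear the cut soap bars and square up the next slab

ROBOT

A 7-joint arm with a two-finger parallel gripper is mounted at the origin on the work surface. World frame = base frame: x ahead of the robot, y to its left, z up, the work surface at z = 0. Lengths are in m, angles in degrees, forces in N, time in s.
With the tool pointing down it reaches from about 0.35 to 0.775 m from the base axis. Payload 3.1 kg.
Tool frame: the origin (TCP) lies on the centre line of the jaws, within the pads' length; the fingertips stand 17 mm ahead of it and the grasp point (between the pads) lies 2 mm behind it (robot.tip_reach is the distance from the TCP to the fingertips, in m); z points along the fingers, y is the line along which they close (so a half turn about z gives the same grasp; the last joint's range is limited). The gripper opens to 85 mm and grips with 20 to 120 N. Pads are 22 mm wide; open, the fingers measure 114 mm over their backs; the gripper's body (76 mm by 85 mm) begins 54 mm behind the grasp point. The pads swing forward as they close: fully open they stand 13 mm farther back than shut.
Start: joints at [-76.243, 17.813, 0.802, 86.603, -0.252, 75.585, -1.558], TCP at [0.153, 0.528, 0.248] pointing down, gripper open.
Joint ranges: [-154.91, 154.91], [-16.99, 109.72], [-72.82, 74.43], [7.12, 147.25], [-82.49, 262.49], [11.32, 116.49], [-174.64, 174.64]. Speed limits (degrees/s): [159.86, 159.86, 180, 180, 180, 180, 180].

INTERFACE

Orientations are given as [roll, pitch, yaw] about the fixed x, y, z axes, in that order (R = Rz(yaw) Ry(pitch) Rx(roll)).
In Python, from station import robot, fingers, vision, workorder, recognise gives the robot as it stands. Calls block until the motion is done:
- robot.move_to(position, orientation): joint-space move of the TCP to a pose.
- robot.line_to(position, orientation=None, velocity=0.15, f_stop=None): straight line of the TCP; orientation=None keeps the orientation; velocity is the mean speed in m/s. With f_stop (N) it stops when the force on the tool has changed by that much, and returns True; else False.
- robot.move_j(angles): joint-space move.
- fingers.gripper_to(opening, force=None): opening from 0.0 (shut) to 1.0 (fully open); force is the grip in N (None keeps the last); returns when the fingers have stopped.
- robot.pause(seconds).
- robot.inverse_kinematics(position, orientation): joint angles nearest the present ones, or None.
- vision.grab_frame(name): name is "scene" or "top" or "wrist"; returns the picture (384x512x3 uint8, red, green, blue); there is no depth.
- vision.calibration(name): a dict with "mtx" (3x3 intrinsics, pixels), "extrinsics" (4x4, takes a point from world to camera coordinates); the wrist camera has in their place "T_tool_cam" (4x4, takes a point from camera to tool coordinates, whose origin is the TCP and whose axes are the flange's). Camera axes: x right, y up, looking along -z (the intrinsics and any distortion apply to the point x, -y, -z); pixel columns grow to the right and rows downward; lengths in m; the calibration is good to about 2 mm. A picture is of the moment at which its call begins: read the wrist's pose just before it. calibration takes no time and is no camera call.
A pose or a line that the arm cannot do raises robot.PlanningError and nothing moves.
- workorder.close_job(): hands the job in; it is judged then, once.
Trained networks look in the newest picture that a camera, given by its name, has taken for a name from the list of things; names that differ only in an ending like _2 or _b are one class to them, and where a whole thing is asked for, a point or a joint stands for the part that bears it (a point fixed in the world has none). Each returns a list of dicts, best first, with "p" (0 to 1); they miss things now and then, are a little off and sometimes report something else, mostly with a low value. They report only what shows in the picture. A call takes as long as a camera call.
- recognise(label, camera): "rect" ([centre column, centre row, width, height] in pixels, round what is visible of it).
Readings, each from a call of its own:
- robot.current_time_s(): time.
- robot.current_joint_positions(): joint angles.
- robot.current_dq(): joint speeds.
- robot.current_joint_torque(): joint torques, N m.
- robot.current_tool_pos(): TCP position.
- robot.current_eef_rot(): TCP orientation.
- robot.current_contact_force(): force on the tool from outside, world axes, zero at the start.
- robot.current_torque(): the same for the moment, N m.
- robot.current_finger_gap(): opening from 0.0 (shut) to 1.0 (fully open).
- robot.current_gripper_force(): force on a finger pad.
Only numpy, scipy, OpenCV 4.12 (cv2) and the standard library are available. Lean on these libraries where they do the work, as an engineer would, in place of code of your own. Each camera call takes 0.05 s, during which the arm holds its last target. There are 200 camera calls.

TASK

First move every finished soap bar from the baking tin into the white crate, each lying down on the crate's floor, none stacked or standing on end. Then lay the straightedge flat on the cutting board, flush along the slab's long side that faces the robot and roughly centred on it, and finally stand the try square's stock on the board flush against the slab's right-hand end (as the robot sees it), roughly centred on that end, with the blade reaching over the slab's top. Leave the pepper grinder and the sugar bowl where they stand.

Things in the scene. Friction and masses are not known exactly. Their poses are not given: they have to be found in the camera images.
- slab: uncut pale soap slab, 80 x 160 x 28 mm (x, y, z), fast on a fixed wooden board 15 mm thick. Origin: centre of its underside, on the board's top. +x points away from the robot (within 0.15 rad), +y to the robot's left, z up. Long side facing the robot: plane x = -40 mm; right-hand end: plane y = -80 mm. The board spans x = -125 to 65, y = -175 to 105 mm in this frame
- tin: shallow aluminium baking tin, fixed, open on top, 240 x 200 mm outside (x, y), rim 14 mm high, walls and floor 3 mm thick; origin: centre of its underside, on the table. On the robot's left or right
- crate: white plastic crate, fixed, open on top, 240 x 200 mm outside (x, y), 44 mm high, walls and floor 4 mm thick; origin: centre of its underside, on the table. On the other hand side from the tin
- straightedge: steel straightedge, loose, 0.28 to 0.52 kg: bar 25 x 200 x 12 mm (x, y, z), both long sides alike; dark wooden grip block on its middle, 16 mm thick (x), 60 mm long (y), from 12 to 68 mm above the underside. Origin: centre of the underside, y along the bar, z up. Starts on the table in front of the board
- try_square: wooden try square with steel sole, loose, 0.27 to 0.5 kg: stock 80 x 40 x 33 mm (x, y, z); thin steel blade out of its +y face to y = 95 mm, x = 9 to 39 mm, 30 to 33 mm above the underside (clears the slab by 2 mm); grip block 40 x 16 mm (x, y) on the stock's middle, 33 to 78 mm up. Origin: centre of the stock's underside, z up. Starts in front of the board, right of the straightedge
- blade_tip (a point): middle of the far end of the try square's blade, on its underside (24, 95, 30 mm in the square's frame)
- bar1: finished bar of pale soap, 60 x 34 x 26 mm (x, y, z as it lies in the tin), 0.04 to 0.08 kg, loose; origin: centre of its underside. Starts in the tin; may be absent (3 to 5 bars are present)
- bar1_mid (a point): centre of bar1
- bar2: finished bar of pale soap, 60 x 34 x 26 mm (x, y, z as it lies in the tin), 0.04 to 0.08 kg, loose; origin: centre of its underside. Starts in the tin; may be absent (3 to 5 bars are present)
- bar2_mid (a point): centre of bar2
- bar3: finished bar of pale soap, 60 x 34 x 26 mm (x, y, z as it lies in the tin), 0.04 to 0.08 kg, loose; origin: centre of its underside. Starts in the tin; may be absent (3 to 5 bars are present)
- bar3_mid (a point): centre of bar3
- bar4: finished bar of pale soap, 60 x 34 x 26 mm (x, y, z as it lies in the tin), 0.04 to 0.08 kg, loose; origin: centre of its underside. Starts in the tin; may be absent (3 to 5 bars are present)
- bar4_mid (a point): centre of bar4
- bar5: finished bar of pale soap, 60 x 34 x 26 mm (x, y, z as it lies in the tin), 0.04 to 0.08 kg, loose; origin: centre of its underside. Starts in the tin; may be absent (3 to 5 bars are present)
- bar5_mid (a point): centre of bar5
- grinder: stainless pepper grinder with a top knob, 54 mm across, 169 mm tall, a bystander, to be left alone; origin: centre of its underside
- sugar_bowl: white ceramic sugar bowl with lid, 96 mm across, 101 mm tall, a bystander, to be left alone; origin: centre of its underside

How it is judged (in metres and radians):
On the way, in this order (a step that is already met when the one before it is completed fails the run):
1. all bars present lie on the crate's floor (x of bar1_mid in the frame of crate between -0.116 and 0.116 m and y of bar1_mid in the frame of crate between -0.096 and 0.096 m and z of each of bar1_mid, bar2_mid, bar3_mid, bar4_mid, bar5_mid in the frame of crate below 0.026 m and linear speed of each of bar1, bar2, bar3, bar4, bar5 below 0.05 m/s and x of bar2_mid in the frame of crate between -0.116 and 0.116 m and y of bar2_mid in the frame of crate between -0.096 and 0.096 m and x of bar3_mid in the frame of crate between -0.116 and 0.116 m and y of bar3_mid in the frame of crate between -0.096 and 0.096 m and x of bar4_mid in the frame of crate between -0.116 and 0.116 m and y of bar4_mid in the frame of crate between -0.096 and 0.096 m and x of bar5_mid in the frame of crate between -0.116 and 0.116 m and y of bar5_mid in the frame of crate between -0.096 and 0.096 m), for 0.2 s.
2. the straightedge lies flush along the slab's long side facing the robot (x of straightedge in the frame of slab between -0.055 and -0.05 m and y of straightedge in the frame of slab between -0.03 and 0.03 m and z of straightedge in the frame of slab between -0.004 and 0.004 m and angle between the y axis of straightedge and the y axis of slab, either way round below 0.025 rad and angle between straightedge's own z axis and vertical below 0.05 rad and linear speed of straightedge below 0.03 m/s), for 0.2 s.
3. the try square's stock is flush against the slab's right-hand end, blade over the slab (y of try_square in the frame of slab between -0.1025 and -0.0975 m and x of try_square in the frame of slab between -0.025 and 0.025 m and z of try_square in the frame of slab between -0.004 and 0.004 m and angle between the y axis of try_square and the y axis of slab, either way round below 0.035 rad and y of blade_tip in the frame of slab above -0.03 m and angle between try_square's own z axis and vertical below 0.06 rad and linear speed of try_square below 0.03 m/s), for 0.2 s.
At the end, for the whole second after the job is handed in: Bars present lie on the crate floor, not stacked or on end; straightedge flat on the board, within 2.5 mm of the slab's front side, 0.025 rad, middle within 30 mm; try square stock within 2.5 mm of its right end, 0.035 rad, middle within 25 mm, blade over it; both at rest (all of step 2 and all of step 3 and x of bar1_mid in the frame of crate between -0.116 and 0.116 m and y of bar1_mid in the frame of crate between -0.096 and 0.096 m and z of each of bar1_mid, bar2_mid, bar3_mid, bar4_mid, bar5_mid in the frame of crate below 0.026 m and x of bar2_mid in the frame of crate between -0.116 and 0.116 m and y of bar2_mid in the frame of crate between -0.096 and 0.096 m and x of bar3_mid in the frame of crate between -0.116 and 0.116 m and y of bar3_mid in the frame of crate between -0.096 and 0.096 m and x of bar4_mid in the frame of crate between -0.116 and 0.116 m and y of bar4_mid in the frame of crate between -0.096 and 0.096 m and x of bar5_mid in the frame of crate between -0.116 and 0.116 m and y of bar5_mid in the frame of crate between -0.096 and 0.096 m); the robot touches nothing.
It fails at once if the pepper grinder or the sugar bowl is moved more than 4 cm (distance of any of grinder, sugar_bowl from where it was at the start of the episode above 0.04 m).
Of bar1, bar2, bar3, bar4, bar5 only 3 to 5 are there at a start; the rules pass over those that are not, and their reading is None.
At some moment in a run one of straightedge, try_square, bar1, bar2, bar3, bar4, bar5 may be knocked a few centimetres aside while the robot is not near it.
Once in a run the grip may slacken for a moment while it holds something.
It also fails if it takes over 210 s, if anything falls off the work surface, if the arm or the gripper's body presses on something with over 40 N, if the wrist force passes 120 N, or if a joint passes its speed limit or range.

## Working session

There is one attempt and no reset: what is moved stays moved. The work goes in short steps, each a Python script; the robot and the scene stay as the last script left them, time stands still between calls to the robot, and variables do not carry over. Pictures are saved under pics/ and viewed, at most 14 in all, crops included, and the job is handed in when it is done.

```bash
mkdir -p pics; ls
python3 - <<'E'
from station import robot, fingers, vision, workorder, recognise
import cv2, numpy as np
np.set_printoptions(precision=4,suppress=True)
for n in ("top","scene"):
    im=vision.grab_frame(n); cv2.imwrite(f"pics/{n}0.png",im[:,:,::-1])
    c=vision.calibration(n); print(n,c)
    for l in ("slab","tin","crate","straightedge","try_square","bar1","grinder","sugar_bowl"):
        print(l,[(np.round(d["rect"],0).astype(int).tolist(),round(d["p"],2)) for d in recognise(l,n)][:7])
print(vision.calibration("wrist"))
print(robot.current_tool_pos(),robot.current_eef_rot(),robot.current_time_s(),robot.tip_reach)
E
```

```text
pics
top {'mtx': array([[458.8077,   0.    , 256.2607],
       [  0.    , 458.8077, 187.3612],
       [  0.    ,   0.    ,   1.    ]]), 'extrinsics': array([[ 0.0274, -0.9996, -0.0014, -0.0018],
       [ 0.9873,  0.0268,  0.1565, -0.5646],
       [-0.1564, -0.0057,  0.9877, -1.1385],
       [ 0.    ,  0.    ,  0.    ,  1.    ]])}
slab [([264, 147, 61, 38], 0.62), ([110, 197, 19, 26], 0.29)]
tin [([149, 188, 20, 34], 0.16)]
crate [([401, 215, 94, 94], 0.56)]
straightedge [([218, 232, 82, 14], 0.9)]
try_square [([302, 237, 46, 30], 0.9)]
bar1 [([106, 226, 18, 22], 0.95), ([110, 196, 14, 29], 0.88), ([145, 185, 15, 29], 0.74), ([147, 241, 12, 24], 0.68)]
grinder [([169, 130, 26, 34], 0.91), ([146, 186, 18, 32], 0.32)]
sugar_bowl [([355, 128, 35, 36], 0.64), ([218, 235, 76, 14], 0.59)]
scene {'mtx': array([[370.8618,   0.    , 252.3891],
       [  0.    , 370.8618, 196.8806],
       [  0.    ,   0.    ,   1.    ]]), 'extrinsics': array([[-0.3528,  0.9356,  0.0135,  0.2029],
       [-0.721 , -0.281 ,  0.6334,  0.3595],
       [ 0.5964,  0.2138,  0.7737, -1.5139],
       [ 0.    ,  0.    ,
[... 194 characters left out ...]
([303, 192, 56, 30], 0.96), ([387, 221, 17, 20], 0.4)]
try_square [([235, 166, 38, 28], 0.69)]
bar1 [([385, 240, 16, 24], 0.77), ([389, 219, 14, 22], 0.74), ([350, 240, 18, 22], 0.71), ([359, 200, 9, 23], 0.53), ([235, 166, 34, 26], 0.4)]
grinder [([321, 262, 27, 44], 0.71)]
sugar_bowl [([157, 221, 35, 31], 0.56)]
{'mtx': array([[279.6645,   0.    , 252.3826],
       [  0.    , 279.6645, 192.6524],
       [  0.    ,   0.    ,   1.    ]]), 'T_tool_cam': array([[-0.0007,  0.9493,  0.3144,  0.0809],
       [ 1.    ,  0.0007,  0.0001,  0.001 ],
       [-0.0001,  0.3144, -0.9493, -0.1262],
       [ 0.    ,  0.    ,  0.    ,  1.    ]])}
[0.1529 0.5283 0.2483] [179.9967   0.0007 163.8615] 0.9 0.017
```

Run:
```python
import cv2
im=cv2.imread("pics/top0.png")
cv2.imwrite("pics/top0c.png",cv2.resize(im[90:290,60:460],None,fx=2,fy=2,interpolation=cv2.INTER_CUBIC))
```

```text
(no output)
```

View pics/top0c.png

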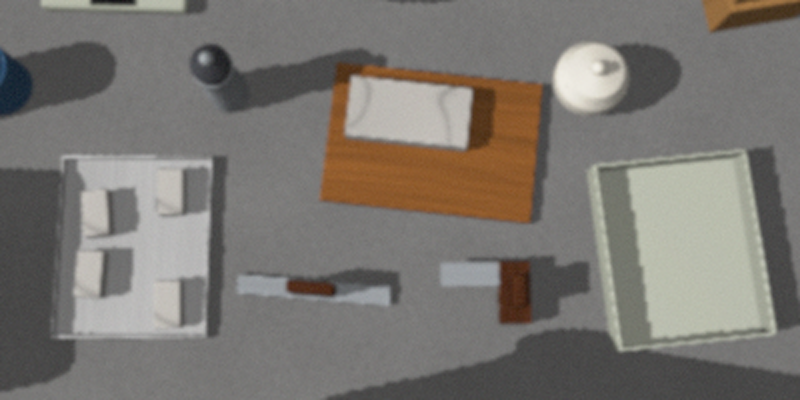

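```bash
cat > h.py <<'E'
from station import robot, fingers, vision, workorder, recognise
import cv2, numpy as np, pickle
from scipy.spatial.transform import Rotation as Ro
from scipy.optimize import minimize
np.set_printoptions(precision=4,suppress=True)
def cam(n):
    """K, world->camera(4x4)"""
    c=vision.calibration(n)
    if n!="wrist": return c["mtx"],c["extrinsics"]
    T=np.eye(4); T[:3,:3]=Ro.from_euler("xyz",robot.current_eef_rot(),degrees=True).as_matrix(); T[:3,3]=robot.current_tool_pos()
    return c["mtx"],np.linalg.inv(T@c["T_tool_cam"])
def shot(n):
    K,E=cam(n); return vision.grab_frame(n),K,E
def proj(P,K,E):
    p=np.atleast_2d(P)@E[:3,:3].T+E[:3,3]; p=p*[1,-1,-1]; p=p@K.T; return p[:,:2]/p[:,2:]
def unproj(uv,z,K,E):
    uv=np.atleast_2d(uv); d=np.c_[uv,np.ones(len(uv))]@np.linalg.inv(K).T*[1,-1,-1]@E[:3,:3]
    o=-E[:3,:3].T@E[:3,3]; return o+d*((z-o[2])/d[:,2])[:,None]
BOX=dict(bar=[(60,34,0,26,0,0)],slab=[(80,160,0,28,0,0)],straightedge=[(25,200,0,12,0,0),(16,60,12,68,0,0)],
  try_square=[(80,40,0,33,0,0),(30,75,30,33,24,57.5),(40,16,33,78,0,0)],board=[(190,280,-15,0,-30,-35)])
def hulls(name,x,y,a,z,K,E):
    c,s=np.cos(a),np.sin(a); out=[]
    for sx,sy,z0,z1,ox,oy in BOX[name]:
        P=np.array([(ox+i*sx/2,oy+j*sy/2,k) for i in(-1,1) for j in(-1,1) for k in(z0,z1)])/1000.
        P=np.c_[x+c*P[:,0]-s*P[:,1],y+s*P[:,0]+c*P[:,1],z+P[:,2]]
        out.append(cv2.convexHull(proj(P,K,E).astype(np.float32))[:,0])
    return out
def fit(name,mask,x,y,a,z,K,E,S=3):
    M=cv2.resize(mask.astype(np.uint8),None,fx=S,fy=S,interpolation=cv2.INTER_LINEAR)>0
    def cost(p):
        m=np.zeros(M.shape,np.uint8)
        for h in hulls(name,p[0],p[1],p[2],z,K,E): cv2.fillConvexPoly(m,np.round(((h+.5)*S-.5)*16).astype(np.int32),1,shift=4)
        m=m>0; return 1-(m&M).sum()/max((m|M).sum(),1)
    best=None
    for _ in range(2):
        r=minimize(cost,[x,y,a],method="Nelder-Mead",options=dict(initial_simplex=[[x,y,a],[x+.008,y,a],[x,y+.008,a],[x,y,a+.12]],xatol=1e-4,fatol=1e-4))
        x,y,a=r.x
    return r.x,1-r.fun
def draw(im,name,p,z,K,E):
    for h in hulls(name,*p,z,K,E): cv2.polylines(im,[np.round(h*16).astype(np.int32)],True,(255,0,255),1,shift=4)
def look(x,y,z=.22,yaw=180): robot.move_to([x,y,z],[180,0,yaw])
E
python3 - <<'E'
from h import *
K,E=cam("top")
def P(u,v,z): return unproj([u,v],z,K,E)[0]
rough=dict(bars=[P(106,226,.02),P(110,196,.02),P(145,185,.02),P(147,241,.02)],tin=P(60+137/2,90+245/2,.01),slab=P(264,147,.04),se=P(218,234,.01),ts=P(60+515/2,90+290/2,.03),crate=P(60+685/2,90+250/2,.03),grinder=P(169,130,.1),bowl=P(355,128,.06))
for k,v in rough.items(): print(k,np.round(v,3))
pic={}
for k,(x,y) in dict(tin=rough["tin"][:2],slab=rough["slab"][:2]-[.03,0],tools=(rough["se"][:2]+rough["ts"][:2])/2).items():
    r=np.hypot(x,y); print(k,x,y,r)
    try:
        look(x,y,.25); print("at",robot.current_time_s())
    except Exception as e: print(k,repr(e)); continue
    pic[k]=shot("wrist")
pickle.dump(pic,open("pic0.pkl","wb"))
L=[pic[k][0] for k in pic]
cv2.imwrite("pics/w0.png",cv2.resize(np.vstack([np.hstack(L[:2]),np.hstack([L[2],np.zeros_like(L[2])])])[:,:,::-1] if len(L)==3 else L[0],(800,600)))
E
```

```text
bars [[0.456 0.401 0.02 ]
 [0.535 0.397 0.02 ]
 [0.567 0.307 0.02 ]
 [0.42  0.292 0.02 ]]
tin [0.494 0.348 0.01 ]
slab [ 0.673 -0.004  0.04 ]
se [0.444 0.11  0.01 ]
ts [ 0.447 -0.147  0.03 ]
crate [ 0.505 -0.366  0.03 ]
grinder [0.695 0.236 0.1  ]
bowl [ 0.725 -0.238  0.06 ]
tin 0.4937858551926298 0.34820311652188346 0.6042101299580048
at 2.3333
slab 0.6429147756687827 -0.003706621753096371 0.6429254605458254
at 3.8083
tools 0.4455405483174262 -0.018233485665920278 0.4459134895857291
at 4.6667
```

View pics/w0.png

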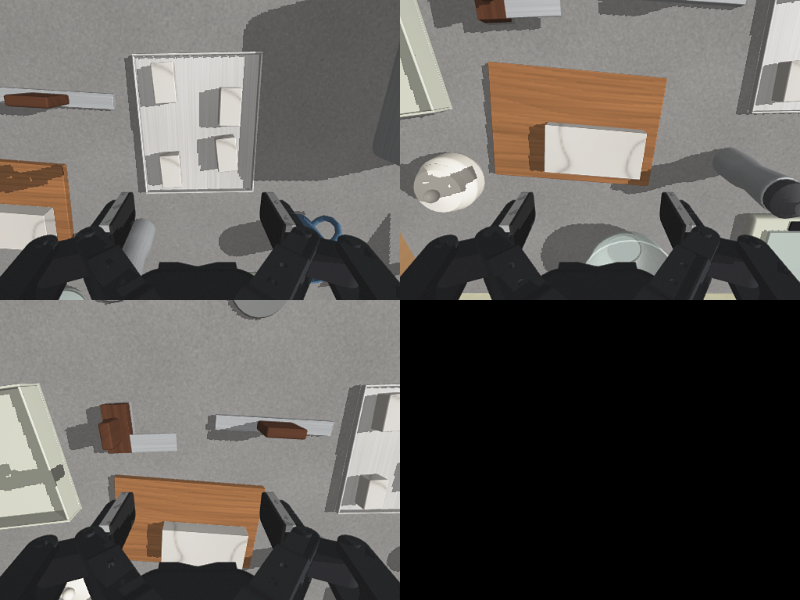

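Run:
```python
from h import *
pic=pickle.load(open("pic0.pkl","rb"))
im,K,E=pic["tin"]
s=1.28
for n,(u,v) in dict(bartop=(158,92),barside=(227,92),bartop2=(228,160),tin=(195,120),tin2=(165,130),shadow=(208,105),wall=(258,120),table=(80,60)).items():
    c=im[int(v*s)-2:int(v*s)+3,int(u*s)-2:int(u*s)+3].reshape(-1,3); print(n,c.mean(0),c.std(0))
crop=im[60:255,155:345]
rb=cv2.GaussianBlur(im,(3,3),0).astype(int); rb=np.clip((rb[...,0]-rb[...,2])*8+60,0,255).astype(np.uint8)[60:255,155:345]
cv2.imwrite("pics/tin1.png",cv2.resize(np.hstack([crop[:,:,::-1],cv2.merge([rb]*3)]),None,fx=2.1,fy=2.1,interpolation=cv2.INTER_NEAREST))
```

```text
bartop [219.16 215.92 209.56] [0.5426 0.6274 0.804 ]
barside [198.52 193.84 187.08] [7.0491 6.8684 6.6086]
bartop2 [219.44 216.24 210.28] [0.4964 0.5122 0.7756]
tin [208.84 206.48 203.64] [2.8661 2.8583 3.1097]
tin2 [206.68 204.08 201.16] [1.3182 1.7186 1.4051]
shadow [132.76 131.72 129.72] [1.75   1.7554 1.6618]
wall [106.32 104.88 103.56] [19.1368 19.1652 19.081 ]
table [141.2  139.44 136.96] [2.6382 2.8154 2.7347]
```

View pics/tin1.png

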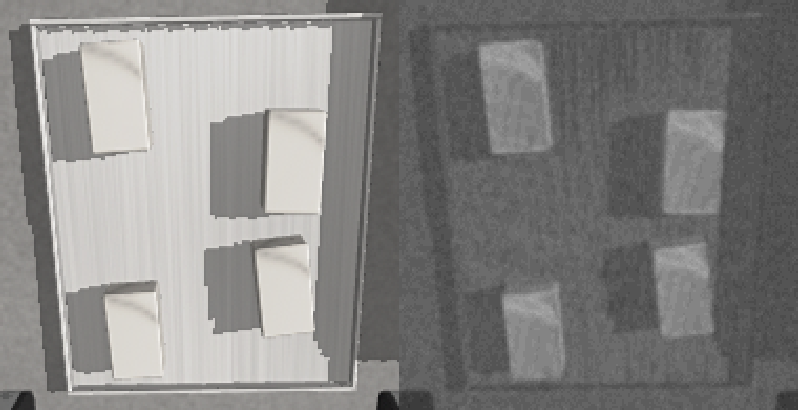

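```bash
cat >> h.py <<'E'
def sat(im):
    b=cv2.bilateralFilter(im,7,12,3).astype(float); return (b[...,0]-b[...,2])/(b.max(2)+1)
def cc(m,amin,amax=1e9):
    m=cv2.morphologyEx(m.astype(np.uint8),cv2.MORPH_OPEN,np.ones((3,3)))
    n,l,st,ce=cv2.connectedComponentsWithStats(m)
    return [(l==i,ce[i]) for i in range(1,n) if amin<st[i,4]<amax]
def bars_in(im,K,E,z,poly):
    """fit bars lying at height z whose middles lie in the world polygon"""
    out=[]
    q=cv2.convexHull(proj(np.c_[poly,np.full(len(poly),z)],K,E).astype(np.int32))
    roi=cv2.fillConvexPoly(np.zeros(im.shape[:2],np.uint8),q,1)
    for m,c in cc((sat(im)>.031)&(im.max(2)>90)&(roi>0),500,6000):
        w=unproj(c,z+.013,K,E)[0]
        p,i=fit("bar",m,w[0],w[1],0,z,K,E); out.append((*p,i))
    return sorted(out)
TIN=np.array([(.37,.245),(.62,.245),(.62,.455),(.37,.455)])
E
python3 - <<'E'
from h import *
pic=pickle.load(open("pic0.pkl","rb"))
V={}
im,K,E=pic["tin"]; vis=im.copy()
for b in bars_in(im,K,E,.003,TIN): print("bar",np.array(b)); draw(vis,"bar",b[:3],.003,K,E)
im2,K,E=pic["slab"]; vis2=im2.copy()
hsv=cv2.cvtColor(im2,cv2.COLOR_RGB2HSV); s=hsv[...,1]
g=proj([(.673,-.004,.043)],K,E)[0]; print(g)
wood=(s>110)&(hsv[...,2]>60)
for m,c in cc(wood,3000): print("wood",m.sum(),c)
bm=max(cc(wood,3000),key=lambda t:t[0].sum())[0]
hull=cv2.convexHull(np.argwhere(bm)[:,::-1].astype(np.int32)); hm=cv2.fillConvexPoly(np.zeros(s.shape,np.uint8),hull,1)
p,i=fit("board",hm>0,.673,0,0,.015,K,E); print("board(slab frame)",p,i); draw(vis2,"board",p,.015,K,E)
sm=max(cc((hm>0)&(s<60)&(hsv[...,2]>60),1500),key=lambda t:t[0].sum())[0]
p,i=fit("slab",sm,*p,.015,K,E); print("slab",p,i); draw(vis2,"slab",p,.015,K,E)
im3,K,E=pic["tools"]; vis3=im3.copy()
hsv=cv2.cvtColor(im3,cv2.COLOR_RGB2HSV); b=cv2.bilateralFilter(im3,7,20,3).astype(int)
blue=(b[...,2]-b[...,0]>2)&(b.max(2)>60); red=(hsv[...,1]>90)&(hsv[...,0]<12)|(hsv[...,1]>90)&(hsv[...,0]>170)
for n,(x,y) in dict(straightedge=(.444,.11),try_square=(.447,-.147)).items():
    q=cv2.convexHull(proj([(x+i*.08,y+j*.125,.02) for i in(-1,1) for j in(-1,1)],K,E).astype(np.int32))
    roi=cv2.fillConvexPoly(np.zeros(s.shape,np.uint8),q,1)>0
    m=(blue|red)&roi; m=cv2.morphologyEx(m.astype(np.uint8),cv2.MORPH_CLOSE,np.ones((5,5)))
    m=max(cc(m,400),key=lambda t:t[0].sum())[0]
    p,i=fit(n,m,x,y,0,0,K,E); print(n,p,i); draw(vis3,n,p,0,K,E); vis3[m^cv2.erode(m.astype(np.uint8),np.ones((3,3))).astype(bool)]=(0,255,0)
cv2.imwrite("pics/fit1.png",cv2.resize(np.vstack([np.hstack([vis[50:260,150:400],vis2[60:270,90:340]]),np.hstack([vis3[90:300,80:330],vis3[90:300,230:480]])])[:,:,::-1],None,fx=1.4,fy=1.4))
E
```

```text
bar [0.4187 0.2998 0.0675 0.9217]
bar [ 0.4548  0.4028 -0.0065  0.9511]
bar [0.535  0.4007 0.1302 0.9338]
bar [0.5655 0.3049 0.0499 0.9275]
[248.5788 192.9493]
wood 21777 [213.166  144.3369]
board(slab frame) [ 0.677  -0.0044 -0.0843] 0.991565735299996
slab [ 0.6775 -0.0048 -0.0869] 0.9766797042434634
straightedge [ 0.4436  0.1148 -0.0701] 0.827457898957498
try_square [ 0.4456 -0.1461  0.0301] 0.9232557503487132
```

View pics/fit1.png

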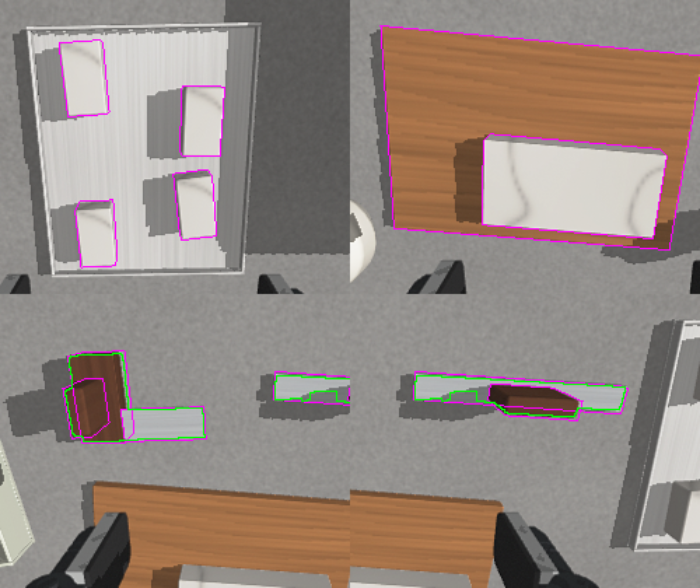

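```bash
cat >> h.py <<'E'
def goto(fn,p,yaw,**k):
    yaw=(yaw+180)%360-180
    for y in (yaw, yaw-180 if yaw>0 else yaw+180):
        try: return fn(p,[180,0,y],**k)
        except robot.PlanningError as e: err=e
    raise err
def yawnow(): return robot.current_eef_rot()[2]
E
cat > bars.py <<'E'
from h import *
import sys
K,E=cam("top")
q=unproj([(60+u/2,90+v/2) for u,v in ((588,168),(745,150),(775,332),(620,350))],.044,K,E)
cr=q.mean(0)[:2]; d=(q[0]+q[1]-q[2]-q[3])[:2]; ca=np.arctan2(d[1],d[0])
print("crate",cr,ca,"sides",np.linalg.norm(q-np.roll(q,1,0),axis=1))
Rc=np.array([[np.cos(ca),-np.sin(ca)],[np.sin(ca),np.cos(ca)]])
slots=[(.055,-.045),(-.055,-.045),(.055,.045),(-.055,.045)]
k=int(sys.argv[1]); end=int(sys.argv[2])
while k<end:
    look(.494,.348,.25); fingers.gripper_to(.52,30)
    im,K,E=shot("wrist"); B=bars_in(im,K,E,.003,TIN)
    print(k,[np.round(b,3).tolist() for b in B])
    if not B: break
    b=max(B,key=lambda t:t[3])
    yaw=180+np.degrees(b[2])
    goto(robot.move_to,[b[0],b[1],.10],yaw); robot.line_to([b[0],b[1],.029],velocity=.1,f_stop=8)
    z=robot.current_tool_pos()[2]
    fingers.gripper_to(0,35); g=robot.current_finger_gap()
    robot.line_to([b[0],b[1],.2],velocity=.25)
    print(" z",z,"gap",g,robot.current_finger_gap(),robot.current_gripper_force())
    if robot.current_finger_gap()<.25: print("missed"); fingers.gripper_to(.52); continue
    t=cr+Rc@slots[k]
    goto(robot.move_to,[*t,.2],180+np.degrees(ca)); print(" carried gap",robot.current_finger_gap())
    if robot.current_finger_gap()<.25: print("LOST"); break
    hit=robot.line_to([*t,z+.0015],velocity=.12,f_stop=6)
    print(" placed z",robot.current_tool_pos()[2],hit,"t",robot.current_time_s())
    fingers.gripper_to(.6); robot.line_to([*t,.2],velocity=.25); k+=1
im,K,E=shot("wrist"); vis=im.copy()
cv2.imwrite(f"pics/cr{k}.png",vis[:,:,::-1]); pickle.dump((im,K,E),open("crate.pkl","wb"))
E
python3 bars.py 0 1
```

```text
crate [ 0.5049 -0.3577] 0.14717032102057404 sides [0.2347 0.206  0.235  0.1972]
0 [[0.419, 0.3, 0.075, 0.873], [0.454, 0.403, -0.005, 0.946], [0.535, 0.4, 0.159, 0.934], [0.565, 0.304, -0.001, 0.861]]
 z 0.02980948333453693 gap 0.38553556158455826 0.39293221944279794 35.571375489234924
 carried gap 0.38825743858090456
 placed z 0.03133936767411109 True t 13.4667
```

View pics/cr1.png

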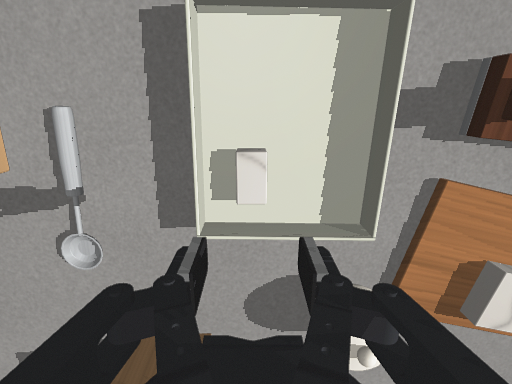

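```bash
python3 bars.py 1 4
```

```text
crate [ 0.5049 -0.3577] 0.14717032102057404 sides [0.2347 0.206  0.235  0.1972]
1 [[0.419, 0.3, 0.066, 0.883], [0.535, 0.4, 0.152, 0.929], [0.566, 0.304, 0.005, 0.894]]
 z 0.029832100696461264 gap 0.3845796274244222 0.38835715968551926 35.61957836151123
 carried gap 0.3884862602337303
 placed z 0.03140295184833672 True t 24.4667
2 [[0.419, 0.299, 0.057, 0.881], [0.565, 0.304, -0.005, 0.89]]
 z 0.029405723709716794 gap 0.3984278290812911 0.3947179432351664 33.994598232675344
 carried gap 0.39522353887228917
 placed z 0.031116135526885372 True t 34.8
3 [[0.419, 0.3, 0.06, 0.88]]
 z 0.029482749276232706 gap 0.3898992909334292 0.3854719166720427 35.613396763801575
 carried gap 0.38924360012153714
 placed z 0.030936167855193014 True t 44.8583
```

View pics/cr4.png

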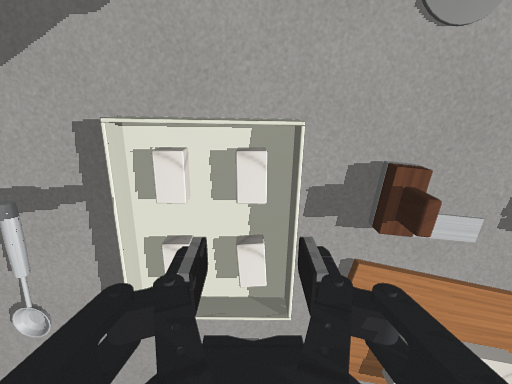

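```bash
cat >> h.py <<'E'
def tool_fit(n,im,K,E,x,y,z=0,a=0,r=(.08,.125)):
    hsv=cv2.cvtColor(im,cv2.COLOR_RGB2HSV); b=cv2.bilateralFilter(im,7,20,3).astype(int)
    blue=(b[...,2]-b[...,0]>1)&(b.max(2)>50); red=(hsv[...,1]>90)&((hsv[...,0]<12)|(hsv[...,0]>170))
    q=cv2.convexHull(proj([(x+i*r[0],y+j*r[1],z+.02) for i in(-1,1) for j in(-1,1)],K,E).astype(np.int32))
    roi=cv2.fillConvexPoly(np.zeros(im.shape[:2],np.uint8),q,1)>0
    m=cv2.morphologyEx(((blue|red)&roi).astype(np.uint8),cv2.MORPH_CLOSE,np.ones((7,7)))
    m=max(cc(m,300),key=lambda t:t[0].sum())[0]
    p,i=fit(n,m,x,y,a,z,K,E); vis=im.copy(); draw(vis,n,p,z,K,E)
    vis[m^cv2.erode(m.astype(np.uint8),np.ones((3,3))).astype(bool)]=(0,255,0)
    return p,i,vis
E
python3 - <<'E'
from h import *
look(.444,.115,.2); im,K,E=shot("wrist")
p,i,v1=tool_fit("straightedge",im,K,E,.444,.115,a=-.07); print(p,i)
look(.446,-.146,.2); im,K,E=shot("wrist")
p,i,v2=tool_fit("try_square",im,K,E,.446,-.146,a=.03); print(p,i)
look(.65,-.01,.2); im,K,E=shot("wrist"); pickle.dump((im,K,E),open("slab.pkl","wb"))
hsv=cv2.cvtColor(im,cv2.COLOR_RGB2HSV)
q=cv2.convexHull(proj([(.6775+i*.05,-.005+j*.088,.03) for i in(-1,1) for j in(-1,1)],K,E).astype(np.int32))
roi=cv2.fillConvexPoly(np.zeros(im.shape[:2],np.uint8),q,1)>0
m=max(cc(roi&(hsv[...,1]<60)&(hsv[...,2]>60),800),key=lambda t:t[0].sum())[0]
p,i=fit("slab",m,.6775,-.0048,-.086,.015,K,E); print("slab",p,i); v3=im.copy(); draw(v3,"slab",p,.015,K,E)
cv2.imwrite("pics/fit2.png",cv2.resize(np.vstack([np.hstack([v1,v2]),np.hstack([v3,v3*0])])[:,:,::-1],(800,600),interpolation=cv2.INTER_AREA))
print(robot.current_time_s())
E
```

```text
[ 0.4429  0.1138 -0.0571] 0.9173252984123305
[ 0.4457 -0.1464  0.0367] 0.945548480115343
slab [ 0.6775 -0.0047 -0.081 ] 0.9719527182981785
49.7917
```

View pics/fit2.png

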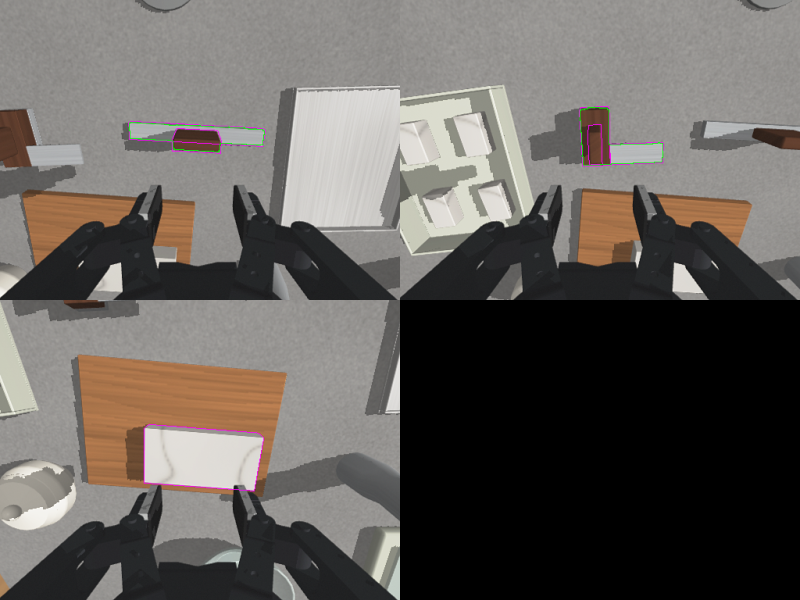

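```bash
cat >> h.py <<'E'
SL=np.array([.6775,-.0047]); SA=-.084
RS=np.array([[np.cos(SA),-np.sin(SA)],[np.sin(SA),np.cos(SA)]])
def S(x,y): return SL+RS@[x,y]
def toS(x,y): return RS.T@(np.array([x,y])-SL)
E
cat > se.py <<'E'
from h import *
p=(.4429,.1138,-.0571)
fingers.gripper_to(.5,45)
goto(robot.move_to,[p[0],p[1],.14],90+np.degrees(p[2])); print("yaw",yawnow())
print(robot.line_to([p[0],p[1],.057],velocity=.1,f_stop=8))
fingers.gripper_to(0,45); print("gap",robot.current_finger_gap())
z=robot.current_tool_pos()[2]
robot.line_to([p[0],p[1],.16],velocity=.15); print("gap",robot.current_finger_gap(),"F",robot.current_contact_force())
t=S(-.060,0)
goto(robot.move_to,[*t,.16],90+np.degrees(SA)); print("yaw",yawnow(),"gap",robot.current_finger_gap())
print("down",robot.line_to([*t,z+.013],velocity=.06,f_stop=5),robot.current_tool_pos()[2]-z)
im,K,E=shot("wrist"); cv2.imwrite("pics/se1.png",im[:,:,::-1])
print(robot.current_time_s(),robot.current_finger_gap())
E
python3 se.py
```

```text
yaw 86.72036984874991
False
gap 0.17502834836661252
gap 0.17748495202476713 F [-0.9882 -1.4228 -3.2   ]
yaw 85.16374416728652 gap 0.179132854649092
down True 0.015076701988627664
56.1417 0.18000376025772705
```

View pics/se1.png

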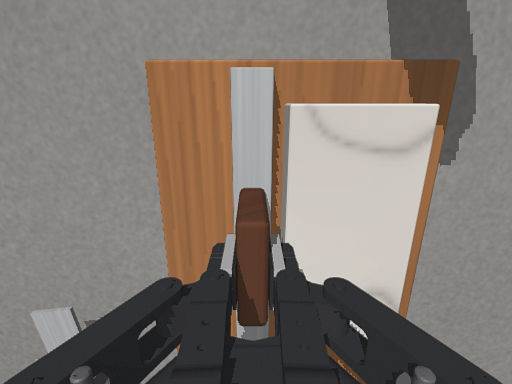

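Run:
```python
from h import *
p0=robot.current_tool_pos(); 
t=p0[:2]+RS@[.014,0]
print(robot.line_to([*t,p0[2]],velocity=.015,f_stop=9)); p=robot.current_tool_pos(); print("moved",RS.T@(p-p0)[:2],toS(*p[:2]),robot.current_contact_force())
fingers.gripper_to(.5); q=robot.current_tool_pos(); robot.line_to([q[0],q[1],.2],velocity=.12)
t=S(-.04,.0); look(*t,.22); im,K,E=shot("wrist")
r,i,v=tool_fit("straightedge",im,K,E,*S(-.0525,0),.015,a=SA,r=(.05,.125)); print(r,i,toS(*r[:2]),r[2]-SA)
cv2.imwrite("pics/se2.png",cv2.resize(v[40:280,100:420,::-1],None,fx=2.4,fy=2.4)); print(robot.current_time_s())
```

```text
True
moved [0.0006 0.    ] [-0.0597  0.    ] [-0.7247  1.6065  4.7567]
[ 0.6175 -0.0001 -0.0756] 0.8977698311063861 [-0.0602 -0.0005] 0.008411133183261713
59.625
```

View pics/se2.png

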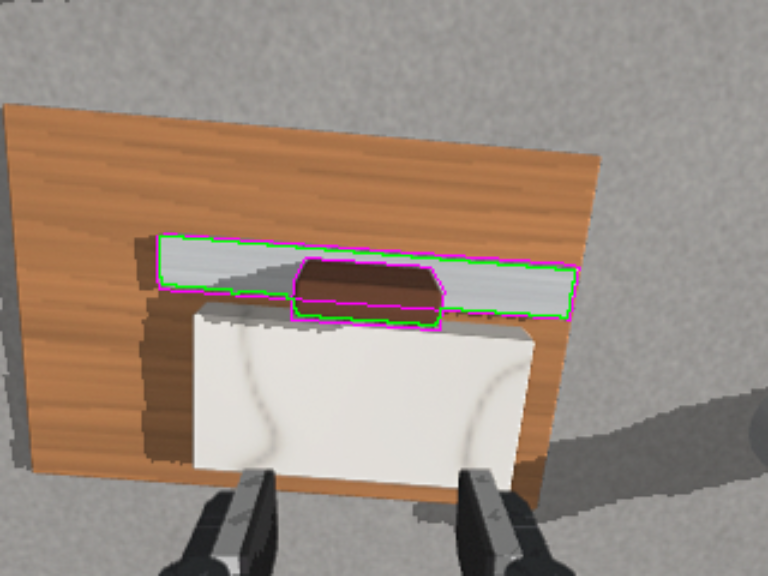

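```bash
cat > push.py <<'E'
from h import *
r=(.6175,-.0001)
goto(robot.move_to,[*r,.15],90+np.degrees(SA)); robot.line_to([*r,.0725],velocity=.1,f_stop=8)
fingers.gripper_to(0,45); print("gap",robot.current_finger_gap())
p=robot.current_tool_pos(); robot.line_to([p[0],p[1],p[2]+.0008],velocity=.01)
p0=robot.current_tool_pos(); t=p0[:2]+RS@[.014,0]
print(robot.line_to([*t,p0[2]],velocity=.015,f_stop=10)); p=robot.current_tool_pos(); print("moved",RS.T@(p-p0)[:2],toS(*p[:2]),robot.current_contact_force())
robot.line_to([p[0],p[1],p[2]-.001],velocity=.01,f_stop=5)
fingers.gripper_to(.5); q=robot.current_tool_pos(); robot.line_to([q[0],q[1],.2],velocity=.12)
t=S(-.04,.0); look(*t,.22); im,K,E=shot("wrist")
r,i,v=tool_fit("straightedge",im,K,E,*S(-.0525,0),.015,a=SA,r=(.05,.125)); print(r,i,toS(*r[:2]),r[2]-SA)
cv2.imwrite("pics/se3.png",cv2.resize(v[100:220,150:350,::-1],None,fx=4,fy=4)); print(robot.current_time_s())
E
python3 push.py
```

```text
gap 0.18056778766311382
True
moved [ 0.0081 -0.0001] [-0.0522 -0.0004] [-0.7512  0.3202  5.1692]
[ 0.6249 -0.0002 -0.0856] 0.8777360850531583 [-0.0528  0.    ] -0.0015830406933275976
66.5667
```

View pics/se3.png

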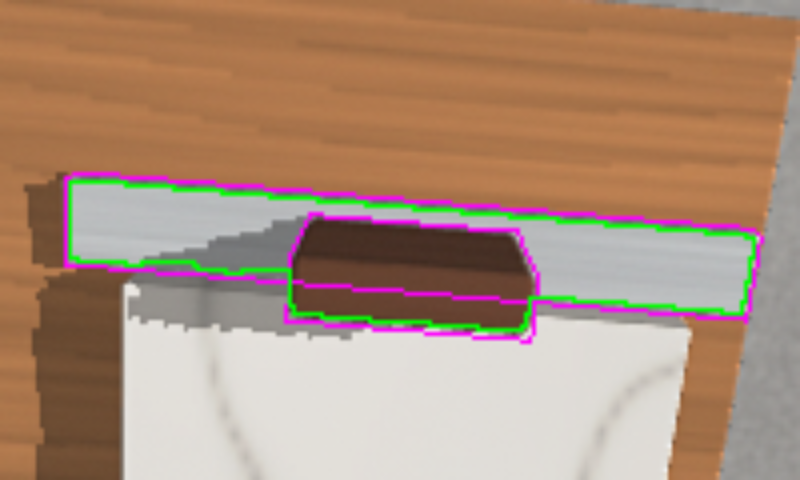

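```bash
cat > ts.py <<'E'
from h import *
look(.446,-.146,.2); im,K,E=shot("wrist")
p,i,v=tool_fit("try_square",im,K,E,.446,-.146,a=.037); print(p,i)
assert i>.9
fingers.gripper_to(.5,50)
goto(robot.move_to,[p[0],p[1],.14],180+np.degrees(p[2])); y0=yawnow()
print(robot.line_to([p[0],p[1],.059],velocity=.1,f_stop=8))
fingers.gripper_to(0,50); print("gap",robot.current_finger_gap())
z=robot.current_tool_pos()[2]
robot.line_to([p[0],p[1],.18],velocity=.15); print("gap",robot.current_finger_gap(),"F",robot.current_contact_force())
t=S(0,-.108); yaw=180+np.degrees(SA)
goto(robot.move_to,[*t,.18],yaw); print("yaw",y0,yawnow(),"gap",robot.current_finger_gap())
print("down",robot.line_to([*t,z+.013],velocity=.06,f_stop=5),robot.current_tool_pos()[2]-z)
im,K,E=shot("wrist"); cv2.imwrite("pics/ts1.png",im[:,:,::-1])
print(robot.current_time_s(),robot.current_finger_gap())
E
python3 ts.py
```

```text
[ 0.4457 -0.1463  0.0388] 0.9520992641754437
False
gap 0.17868415049652878
gap 0.1810653570797889 F [-0.6335  0.5609 -5.0425]
yaw -177.80169914073835 175.09333920074727 gap 0.17996465077201523
down True 0.02611923476283725
72.75 0.17990370417413695
```

View pics/ts1.png

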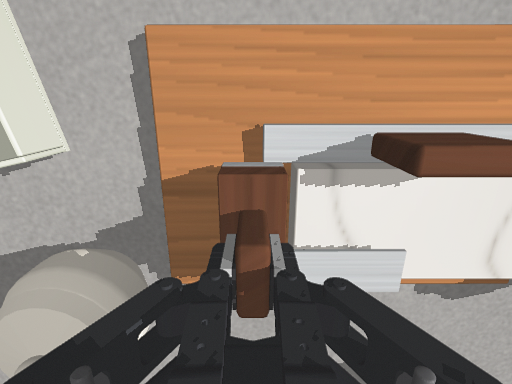

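Run:
```python
from h import *
p=robot.current_tool_pos(); robot.line_to([p[0],p[1],p[2]+.02],velocity=.08)
t=S(.013,-.108); robot.line_to([*t,p[2]+.02],velocity=.08)
print("gap",robot.current_finger_gap(),"down",robot.line_to([*t,.072],velocity=.05,f_stop=5)); p=robot.current_tool_pos(); print("z",p[2]-.059)
if p[2]-.059<.018:
    robot.line_to([p[0],p[1],p[2]+.0008],velocity=.01)
    p0=robot.current_tool_pos(); t=p0[:2]+RS@[0,.014]
    print(robot.line_to([*t,p0[2]],velocity=.015,f_stop=10)); p=robot.current_tool_pos(); print("moved",RS.T@(p-p0)[:2],toS(*p[:2]))
    robot.line_to([p[0],p[1],p[2]-.001],velocity=.01,f_stop=5)
    fingers.gripper_to(.45); q=robot.current_tool_pos(); robot.line_to([q[0],q[1],.2],velocity=.12)
    look(*S(-.05,-.04),.22); im,K,E=shot("wrist"); pickle.dump((im,K,E),open("end.pkl","wb"))
    r,i,v=tool_fit("straightedge",im,K,E,*S(-.0525,0),.015,a=SA,r=(.05,.125)); print("se",i,toS(*r[:2]),r[2]-SA)
    r,i,v2=tool_fit("try_square",im,K,E,*S(.013,-.1),.015,a=SA,r=(.06,.1)); print("ts",i,toS(*r[:2]),r[2]-SA); draw(v2,"try_square",r,.015,K,E)
    cv2.imwrite("pics/ts2.png",cv2.resize(im[80:260,120:380,::-1],None,fx=3,fy=3))
print(robot.current_time_s())
```

```text
gap 0.17681364629532534 down True
z 0.01576216864975921
False
moved [-0.0005  0.0074] [ 0.0113 -0.1004]
se 0.8845735553568408 [-0.0527 -0.    ] -0.009373180834266803
ts 0.8051025775907417 [ 0.0103 -0.1001] 0.00026282963724851005
78.1583
```

View pics/ts2.png

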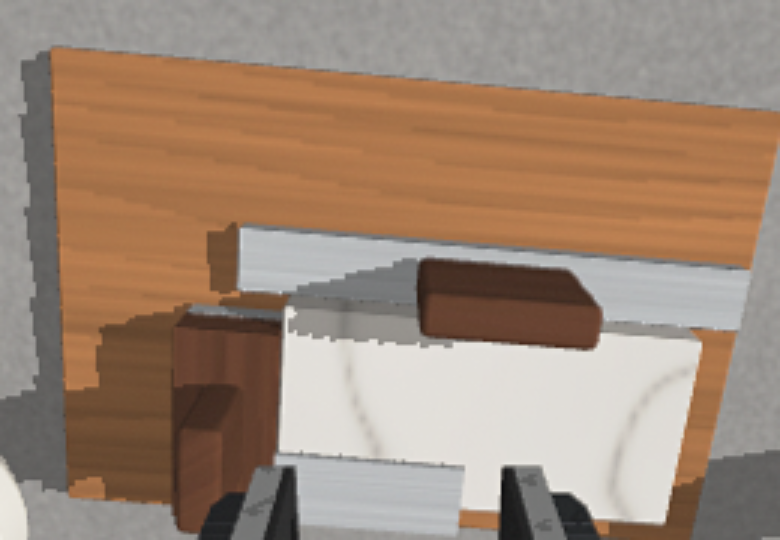

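Run:
```python
from h import *
t=S(.029,0); robot.move_to([*t,.2],[180,0,180+np.degrees(SA)]); im,K,E=shot("wrist")
c=-E[:3,:3].T@E[:3,3]; print("cam in slab",toS(*c[:2]),c[2])
g=proj([[*S(-.04,y),.027] for y in (-.09,.09)],K,E); print(g)
r0=int(g[:,1].min()-22); u0=int(g[:,0].min())
cv2.imwrite("pics/gap.png",cv2.resize(im[r0:r0+75,u0-5:u0+195,::-1],None,fx=4,fy=4,interpolation=cv2.INTER_CUBIC))
r,i,v=tool_fit("straightedge",im,K,E,*S(-.0525,0),.015,a=SA,r=(.05,.125)); print("se",i,toS(*r[:2]),r[2]-SA)
print(len(bars_in(*((lambda s:(s[0],s[1],s[2]))(pickle.load(open("crate.pkl","rb")))),.004,np.array([(.38,-.47),(.63,-.47),(.63,-.25),(.38,-.25)]))))
look(.494,-.345,.27); im,K,E=shot("wrist"); cv2.imwrite("pics/crend.png",cv2.resize(im[:,:,::-1],(400,300))); print(robot.current_time_s())
```

```text
cam in slab [-0.0509  0.0001] 0.3239203227742586
[[165.0478 112.3707]
 [341.3388 112.0975]]
se 0.9439258271416778 [-0.0529 -0.0001] -0.001335318838061858
0
80.2083
```

View pics/gap.png

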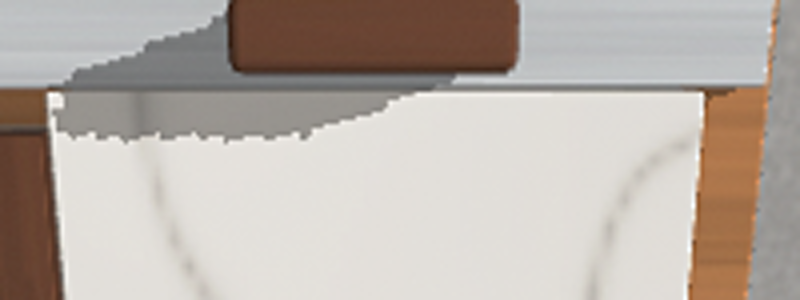

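View pics/crend.png

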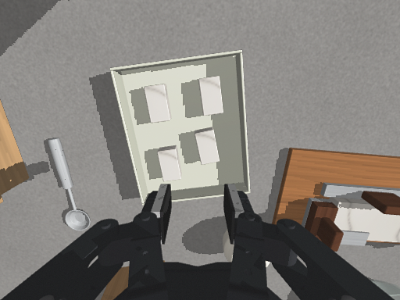

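```bash
python3 -c "
from h import *
print(workorder.close_job())"
```

```text
the job is handed in; nothing more can be done
None
```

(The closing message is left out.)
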